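Clamp up a gang of casting moulds and stopper them

TASK

Close up the casting moulds for the cure: take the wooden packing block out of the gang clamp and put it down on the bench clear of the clamp, stand every two-part mould upright in the clamp's channel, crosswise and broad face to broad face, then pump the ratchet lever until the moulds are squeezed against the fence and the red spring pad is pressed in by at least 5 mm, but never right onto its stop. Only when the clamp is tight, press every green stopper fully home. Move the jaw by the lever alone, leave the lever up, and leave the other things on the bench where they are.

Things in the scene. Friction and masses are not known exactly. Their poses are not given: they have to be found in the camera images.
- clamp: Gang clamp, a blue and steel bench fixture 540 mm long, fixed to the table; place and angle vary. Origin at table level; +x runs along the clamp the way the jaw travels, from lever end to fence; z up. The ratchet head, two blue cheeks 112 mm high, stands at x = -187 to -83 mm; its toothed bar (56 mm high) reaches back to x = -312 mm under the lever.
- bed (a point): Middle of the channel, on the bed's top, 12 mm above the table (axes as the clamp's); the bed is 100 mm wide. Side rails 8 mm high and 10 mm thick leave a channel 68 mm wide for the moulds, centred here. The fixed blue fence closes one end: its inner face is 108 mm from here along clamp x (216 mm from the clamp's origin); it is 90 mm wide, top 74 mm above the table.
- pad_face (a point): Middle of the face of the red spring pad (64 mm wide, 16 to 70 mm above the table), which closes the channel's other end. Behind the pad are the springs and the blue jaw plate on the toothed bar, its top 72 mm above the table.
- ratchet (a joint): Travel of the toothed bar with jaw and pad towards the fence, m, 0 (right back) to 0.156; the free pad's face is this far along clamp x from the clamp's origin. A full lever stroke advances it one tooth, 10 mm; a catch stops it from coming back and there is no release, so load before pumping. Stiff (12 N): move it by the lever, not by pushing the jaw.
- pad (a joint): How far the red pad is pressed into the jaw, m: 0 free (28 mm gap between pad and blue jaw plate), 0.028 on its stop. Spring 8 N preload plus 0.4 N per mm: it does not give while moulds merely slide along, only once they are squeezed against the fence; from then each stroke presses it in 10 mm more (14 mm at the bottom of the stroke).
- lever (a joint): Pump lever, rad: 0 up at rest, 0.50 fully down. A full stroke goes from below 0.03 to above 0.48 and back; the bar advances up to 14 mm on the way down and may settle back up to 4 mm on the tooth. A spring lifts the lever when let go. Takes 3 to 12 N at the handle.
- lever_top (a point): Middle of the upper face of the black handle (52 mm long, 30 wide) at the lever's end: press here from above with closed fingers. It lies 142 mm out from point lever_pivot along the lever and 8 mm above that line; a stroke takes it down about 70 mm on an arc, the lever turning from 25 deg above level at rest to 3 deg below.
- lever_pivot (a point): Axle of the lever in the ratchet head, 106 mm above the table at x = -150 mm in the clamp's frame; the lever reaches from here to -x, axle along clamp y.
- mould1: Two-part casting mould, a block 44 mm thick (its x) x 60 wide (its y) x 62 mm tall, tan shells either side of an orange rubber layer; 0.20 kg. Origin at the centre of its underside, z up. A green stopper on the middle of its top. Grip it across the 60 mm. In the clamp its x lies along the clamp's x, either way round. None if absent.
- stopper1 (a joint): Green stopper of mould1 (disc 29 mm across, 6 mm thick, captive on the top centre): 0 standing 9 mm proud (its top 77 mm above the mould's underside), 0.009 fully home (its top 68 mm above). Takes about 7 N to push, stays where pushed. None if absent.
- mould2: Two-part casting mould, a block 44 mm thick (its x) x 60 wide (its y) x 62 mm tall, white shells either side of an orange rubber layer; 0.20 kg. Origin at the centre of its underside, z up. A green stopper on the middle of its top. Grip it across the 60 mm. In the clamp its x lies along the clamp's x, either way round. None if absent.
- stopper2 (a joint): Green stopper of mould2 (disc 29 mm across, 6 mm thick, captive on the top centre): 0 standing 9 mm proud (its top 77 mm above the mould's underside), 0.009 fully home (its top 68 mm above). Takes about 7 N to push, stays where pushed. None if absent.
- mould3: Two-part casting mould, a block 44 mm thick (its x) x 60 wide (its y) x 62 mm tall, tan shells either side of an orange rubber layer; 0.20 kg. Origin at the centre of its underside, z up. A green stopper on the middle of its top. Grip it across the 60 mm. In the clamp its x lies along the clamp's x, either way round. None if absent.
- stopper3 (a joint): Green stopper of mould3 (disc 29 mm across, 6 mm thick, captive on the top centre): 0 standing 9 mm proud (its top 77 mm above the mould's underside), 0.009 fully home (its top 68 mm above). Takes about 7 N to push, stays where pushed. None if absent.
- mould4: Two-part casting mould, a block 44 mm thick (its x) x 60 wide (its y) x 62 mm tall, white shells either side of an orange rubber layer; 0.20 kg. Origin at the centre of its underside, z up. A green stopper on the middle of its top. Grip it across the 60 mm. In the clamp its x lies along the clamp's x, either way round. None if absent.
- stopper4 (a joint): Green stopper of mould4 (disc 29 mm across, 6 mm thick, captive on the top centre): 0 standing 9 mm proud (its top 77 mm above the mould's underside), 0.009 fully home (its top 68 mm above). Takes about 7 N to push, stays where pushed. None if absent.
- spray_can: White spray can with a blue band, 66 mm across, 190 mm tall, origin at the centre of its underside. A bystander: leave it where it lies.
- wax_jar: Low jar with a yellow cap, 76 mm across, 62 mm tall. A bystander: leave it where it lies.
- mixing_cup: Empty white cup, 84 mm across the rim, 100 mm tall. A bystander: leave it where it lies.
- stir_stick: Flat wooden stir stick 150 x 18 x 4 mm. A bystander: leave it where it lies.
- chip_brush: Flat brush with a wooden handle, about 200 mm long, 20 mm high. A bystander: leave it where it lies.
- cclamp1: Red C-clamp lying flat, about 110 x 120 mm, 16 mm thick. A bystander: leave it where it lies.
- cclamp2: Another such red C-clamp. A bystander: leave it where it lies.
- packer: Wooden packing block left in the clamp's channel from the last job: 40 mm (its x, along the clamp) x 60 (its y, across) x 45 mm tall, plain wood, 0.09 kg. Origin at the centre of its underside. Grip it across the 60 mm. It must end on the bench, anywhere clear beside the clamp (more than 85 mm from the clamp's centre line is ample).
Mind the look-alikes: they are no part of the job. What is shaped like the mould2 but blue or purple is not meant.

How it is judged:
By the outcome, as a careful person would: the job done as asked, in the order asked, and still so for the second after the job is handed in, with the robot touching nothing.
Of mould1, mould2, mould3, mould4 only 2 to 4 are there at a start; the rules pass over those that are not, and their reading is None.
At some moment in a run one of mould1, mould2, mould3, mould4 may be knocked a few centimetres aside while the robot is not near it.
Once in a run the grip may slacken for a moment while it holds something.
It also fails if it takes over 210 s, if anything falls off the work surface, if the arm or the gripper's body presses on something with over 40 N, if the wrist force passes 120 N, or if a joint passes its speed limit or range.

ROBOT

A 7-joint arm with a two-finger parallel gripper is mounted at the origin on the work surface. World frame = base frame: x ahead of the robot, y to its left, z up, the work surface at z = 0. Lengths are in m, angles in degrees, forces in N, time in s.
With the tool pointing down it reaches from about 0.425 to 0.875 m from the base axis. Payload 8.4 kg.
Tool frame: the origin (TCP) lies between the finger pads; the fingertips stand tips_ahead ahead of it and the grasp point (between the pads) lies 3 mm ahead of it (tips_ahead is the distance from the TCP to the fingertips, in m); z points along the fingers, y is the line along which they close (so a half turn about z gives the same grasp; the last joint's range is limited). The gripper opens to 87 mm and grips with 3 to 60 N. Pads are 19 mm wide; open, the fingers measure 117 mm over their backs; the gripper's body (75 mm by 190 mm) begins 51 mm behind the grasp point.
Start: joints at [68.858, 19.091, 2.286, 83.961, -0.768, 76.965, -3.352], TCP at [0.173, -0.626, 0.245] pointing down, gripper open.
Joint ranges: [-147.57, 147.57], [-21.85, 119.76], [-74.77, 79.35], [14.55, 137.4], [-85.83, 265.84], [4.83, 119.75], [-152.11, 152.11]. Speed limits (degrees/s): [127.2, 127.2, 159.86, 159.86, 180, 180, 180].

INTERFACE

Orientations are given as [roll, pitch, yaw] about the fixed x, y, z axes, in that order (R = Rz(yaw) Ry(pitch) Rx(roll)).
In Python, from workcell import observe, read_camera, get_calibration, hand_in, tips_ahead gives the robot as it stands. The module is installed in compiled form; this text tells all that it offers.
- The arm moves only by the tool send_rows, never from a script. Its argument "plan" is one flat list of numbers, 7 for each row, row after row: the shift along the world's x, y, z in mm, then the turn, a rotation vector about the world's x, y, z in rad, then the gripper's target within -1 to 1 (shut at 1, half-way at 0, fully open at -1). In form: [dx, dy, dz, ax, ay, az, grip, dx, dy, dz, ax, ay, az, grip, ...]. A call has exactly 5 rows; each row is the pose to reach, as a shift and turn from the pose commanded when the call began; what a row does not reach only later rows make up. A row lasts 1/8 s, in which the tool goes at most 62.5 mm and 10.7 degrees, less where a joint would pass 70% of its speed; a pose out of reach is approached as far as the arm can. A call with a gripper value outside its range is refused whole. The fingers move at their own pace and stop on an object; the grip force is fixed at half the most. Time passes only in rows, so rows that repeat a pose let the fingers close, or fill a call up. It gives the time, the measured TCP pose, the force, the opening and the grip force at its end, in the units of the state.
- observe(): the state, without advancing time (a new reading comes with each control period).
- read_camera(name): name is "side" or "top"; returns (picture, depth): 384x512x3 uint8, blue, green, red; 384x512 float32, m along the optical axis (not along the pixel's ray), 0 where there is no reading.
- get_calibration(name): a dict with "camera_matrix" (3x3 intrinsics, pixels), "origin" and "attitude" of the camera in the world. Camera axes: x right, y up, looking along -z (the intrinsics and any distortion apply to the point x, -y, -z); pixel columns grow to the right and rows downward; lengths in m; the calibration is good to about 2 mm. A picture is of the moment at which its call begins. get_calibration takes no time and is no camera call.
- hand_in(): hands the job in; it is judged then, once.
The state is a dict: "time_s": time; "joints": joint angles; "dq": joint speeds; "joint_torque": joint torques, N m; "position": TCP position; "orientation": TCP orientation; "wrist_force": force on the tool from outside, world axes, zero at the start; "torque": the same for the moment, N m; "opening": finger opening in m; "grip_force": force on a finger pad.
Only numpy, scipy, OpenCV 4.12 (cv2) and the standard library are available. Lean on these libraries where they do the work, as an engineer would, in place of code of your own. Each camera call takes 0.05 s, during which the arm holds its last target. There are 200 camera calls.

## Working session

There is one attempt and no reset: what is moved stays moved. The work goes in short steps, Python scripts to look and compute and a tool call to move; the robot and the scene stay as the last step left them, time stands still between calls to the robot, and variables do not carry over. Pictures are saved under pics/ and viewed, at most 14 in all, crops included, and the job is handed in when it is done.

Besides the shell and the picture viewer there is one more tool, called after "Call:" as name(argument=value, ...) on one line, values as JSON. send_rows: Moves the arm, as the interface text tells. Its arguments: {"type":"object","properties":{"plan":{"type":"array","items":{"type":"number"}}},"required":["plan"]}

```bash
mkdir -p pics; cat > h.py <<'E'
import numpy as np, cv2
from workcell import *
def grab(n):
    im,d=read_camera(n); return im,d
def cal(n):
    c=get_calibration(n); return np.array(c["camera_matrix"]),np.array(c["origin"]),c["attitude"]
E
python3 - <<'E'
from h import *
for n in("top","side"):
    im,d=grab(n); cv2.imwrite(f"pics/{n}0.png",im); np.savez(f"{n}0.npz",im=im,d=d); print(n,get_calibration(n))
print(observe(),tips_ahead)
E
```

```text
top {'camera_matrix': array([[373.82547493,   0.        , 259.05987461],
       [  0.        , 373.82547493, 192.06403651],
       [  0.        ,   0.        ,   1.        ]]), 'origin': array([ 0.46322743, -0.06541071,  1.31847913]), 'attitude': array([  3.49073054,   1.64587347, -88.8604613 ])}
side {'camera_matrix': array([[485.32429103,   0.        , 257.0190003 ],
       [  0.        , 485.32429103, 199.79287922],
       [  0.        ,   0.        ,   1.        ]]), 'origin': array([ 0.3740664 , -1.12030479,  1.16762426]), 'attitude': array([46.83202579, -0.0882534 , -8.27664986])}
{'time_s': 0.1, 'joints': array([68.85853628, 19.12728647,  2.28660827, 84.00454081, -0.76839952,
       76.96537835, -3.35214336]), 'dq': array([-0.00975335, -0.05483867,  0.00252063, -0.0501016 ,  0.08073048,
        0.04969466, -0.01964742]), 'joint_torque': array([ 4.56215115e-03, -6.57808542e+01,  1.34018496e+00, -4.04707718e+01,
       -5.96051174e-02,  4.09163162e-02,  7.04289619e-05]), 'position': array([ 0.17310189, -0.62613214,  0.24376585]), 'orientation': array([-1.79918242e+02,  5.50941534e-03,  1.54544442e+01]), 'wrist_force': array([-0.03376569, -0.99855092,  0.54564253]), 'torque': array([-0.02120449, -0.03075972,  0.00583098]), 'grip_force': 0.0, 'opening': 0.08717237704733068} 0.022
```

View pics/top0.png

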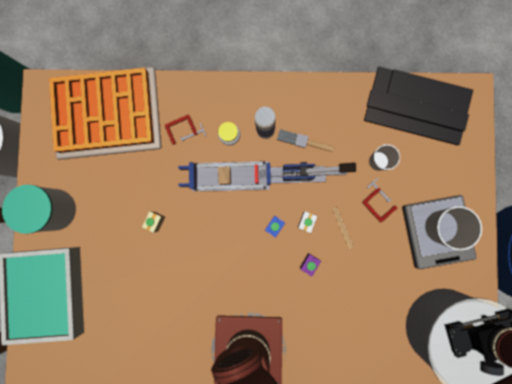

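View pics/side0.png

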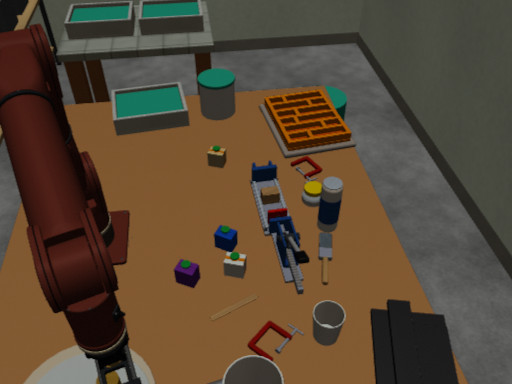

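The top view shows the clamp with its fence at left (190,176), red pad (257,174), packer (224,174) and lever handle (347,168). There is a tan mould at (152,222) and a white mould at (308,222). The look-alikes are blue (275,226) and purple (311,264). The side view agrees, but the arm hides the lower-left bench. I'll measure now and enlarge one crop.

```bash
cat >> h.py <<'E'
from scipy.spatial.transform import Rotation as Rn
def rot(a): return Rn.from_euler("xyz",a,degrees=True).as_matrix()
def rays(n,uv):
    K,o,a=cal(n); uv=np.atleast_2d(uv).astype(float)
    p=np.c_[(uv[:,0]-K[0,2])/K[0,0],-(uv[:,1]-K[1,2])/K[1,1],-np.ones(len(uv))]
    return o,p@rot(a).T
def onz(n,uv,z):
    o,r=rays(n,uv); return o+r*((z-o[2])/r[:,2])[:,None]
def cloud(n,d):
    v,u=np.mgrid[0:384,0:512]; o,r=rays(n,np.c_[u.ravel(),v.ravel()])
    P=o+r*d.reshape(-1,1); P[d.ravel()==0]=np.nan; return P.reshape(384,512,3)
def proj(n,P):
    K,o,a=cal(n); c=(np.atleast_2d(P)-o)@rot(a); return np.c_[K[0,2]+K[0,0]*c[:,0]/-c[:,2],K[1,2]+K[1,1]*c[:,1]/c[:,2]]
E
python3 - <<'E'
from h import *
z=np.load("top0.npz"); im,d=z["im"],z["d"]; P=cloud("top",d)
for nm,(u,v) in dict(table=(200,250),fence=(190,176),packer=(224,174),pad=(257,174),handle=(347,168),tan=(152,222),white=(308,222),blue=(275,226),bed=(240,176)).items(): print(nm,P[v,u].round(3))
hsv=cv2.cvtColor(im,40)
def blobs(n,hsv,lo,hi,P,zt,amin=8):
    m=cv2.inRange(hsv,lo,hi); k,l,s,c=cv2.connectedComponentsWithStats(m)
    for i in range(1,k):
        if s[i,4]>=amin:
            q=P[l==i]; print(n,c[i].round(1),s[i,4],np.nanmedian(q,0).round(3), onz(n,c[i],zt).round(4))
print("green");blobs("top",hsv,(45,100,60),(75,255,255),P,.077)
print("red");blobs("top",hsv,(0,170,120),(6,255,255),P,.07)
z=np.load("side0.npz"); im2,d2=z["im"],z["d"]; P2=cloud("side",d2)
print("side green");blobs("side",cv2.cvtColor(im2,40),(45,100,60),(75,255,255),P2,.077)
c=cv2.resize(im[120:280,130:370],None,fx=3.3,fy=3.3,interpolation=cv2.INTER_CUBIC); cv2.imwrite("pics/c1.png",c)
E
```

```text
table [ 0.335  0.178 -0.   ]
fence [0.588 0.205 0.075]
packer [0.599 0.093 0.054]
pad [ 0.599 -0.02   0.071]
handle [ 0.612 -0.3    0.168]
tan [0.432 0.327 0.079]
white [ 0.442 -0.192  0.079]
blue [ 0.427 -0.083  0.076]
bed [0.598 0.042 0.012]
green
top [149.8 221.6] 37 [0.435 0.334 0.077] [[0.4329 0.335  0.077 ]]
top [307.6 221.7] 31 [ 0.442 -0.192  0.075] [[ 0.4431 -0.1905  0.077 ]]
top [274.9 226.1] 41 [ 0.427 -0.083  0.077] [[ 0.4263 -0.0827  0.077 ]]
top [310.9 265.9] 39 [ 0.299 -0.203  0.077] [[ 0.2991 -0.2028  0.077 ]]
red
top [178.6 126.2] 168 [0.778 0.276 0.015] [[0.7585 0.2504 0.07  ]]
top [256.2 174.9] 20 [ 0.594 -0.017  0.07 ] [[ 0.5962 -0.0171  0.07  ]]
top [376.8 207.2] 200 [ 0.492 -0.429  0.014] [[ 0.4956 -0.4186  0.07  ]]
side green
side [215.9 147.6] 25 [0.433 0.332 0.076] [[0.4328 0.332  0.077 ]]
side [224.9 228.6] 41 [ 0.426 -0.084  0.077] [[ 0.4263 -0.0844  0.077 ]]
side [234.3 255.1] 53 [ 0.443 -0.192  0.076] [[ 0.4431 -0.1947  0.077 ]]
side [185.3 263.5] 57 [ 0.3   -0.205  0.077] [[ 0.3    -0.2059  0.077 ]]
```

View pics/c1.png

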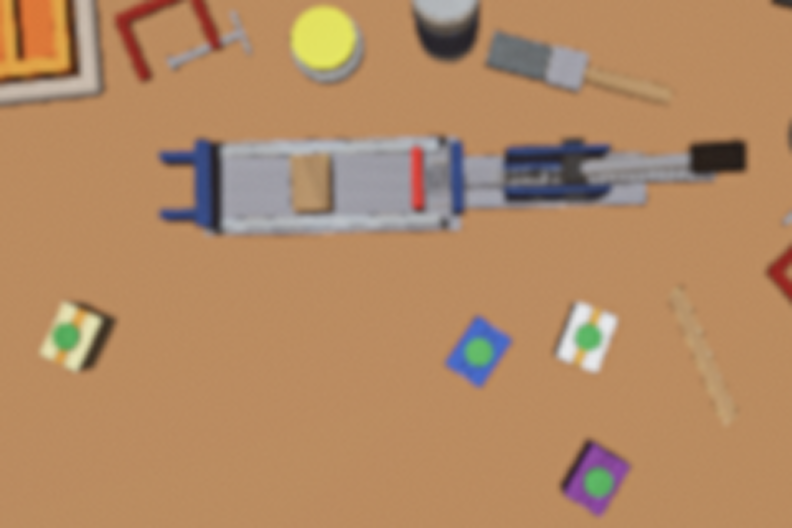

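The crop confirms the choice. The tan and white blocks, each with an orange stripe, are moulds; the blue and purple ones have no stripe and the wrong colour. Next I'll fit the clamp axis and the mould yaws.

```bash
cat >> h.py <<'E'
def pick(P,c,r,z0,z1):
    Q=P.reshape(-1,3); Q=Q[~np.isnan(Q[:,0])]
    return Q[(np.hypot(Q[:,0]-c[0],Q[:,1]-c[1])<r)&(Q[:,2]>z0)&(Q[:,2]<z1)]
def rect(Q):
    (c,s,a)=cv2.minAreaRect(Q[:,:2].astype(np.float32)*1000)
    if s[0]>s[1]: s=s[::-1]; a+=90   # a = direction of short side
    a=(a+90)%180-90
    return np.round(c,1),np.round(s,1),round(a,1)
E
python3 - <<'E'
from h import *
for n in("top","side"):
    z=np.load(n+"0.npz"); im,d=z["im"],z["d"]; P=cloud(n,d); print(n)
    for nm,c in dict(tan=(.433,.333),white=(.443,-.192),blue=(.426,-.083)).items():
        Q=pick(P,c,.05,.055,.068); print(nm,len(Q),rect(Q),Q.mean(0).round(3))
    Q=P.reshape(-1,3); Q=Q[~np.isnan(Q[:,0])]
    def box(y0,y1,z0,z1,x0=.52,x1=.68): return Q[(Q[:,0]>x0)&(Q[:,0]<x1)&(Q[:,1]>y0)&(Q[:,1]<y1)&(Q[:,2]>z0)&(Q[:,2]<z1)]
    S=box(-.01,.18,.007,.024); b=[]
    for y in np.arange(0,.17,.01):
        s=S[abs(S[:,1]-y)<.005]; b.append((y,s[:,0].min(),s[:,0].max()))
    b=np.array(b); print("edges lo",np.polyfit(b[:,0],b[:,1],1).round(4),"hi",np.polyfit(b[:,0],b[:,2],1).round(4))
    print("fence",rect(box(.15,.25,.066,.08)));print("packer",rect(box(.06,.14,.048,.062)))
    H=box(-.35,-.25,.14,.19); print("handle",rect(H),H.mean(0).round(3))
    pd=box(-.04,.0,.062,.074); print("pad/jaw",rect(pd))
    hs=cv2.cvtColor(im,40); m=cv2.inRange(hs,(0,170,120),(6,255,255))>0
    R=P[m]; R=R[(abs(R[:,0]-.597)<.06)&(abs(R[:,1]+.017)<.03)&(R[:,2]>.02)]; print("red",R.mean(0).round(3),R.min(0).round(3),R.max(0).round(3))
E
```

```text
top
tan 180 (array([431.2, 334.3]), array([44.4, 59.7]), 67.1) [0.431 0.332 0.062]
white 179 (array([ 441.5, -192.9]), array([44.1, 59.5]), 69.6) [ 0.442 -0.192  0.062]
blue 170 (array([424.1, -83.7]), array([43.7, 59.3]), 57.4) [ 0.425 -0.084  0.062]
edges lo [-0.0617  0.5501] hi [-0.0437  0.6481]
fence (array([590.3, 200.7]), array([18.3, 84.8]), -88.7)
packer (array([594.4,  93. ]), array([40.7, 59.1]), -86.5)
handle (array([ 612. , -288.7]), array([30.3, 76.4]), 3.2) [ 0.612 -0.293  0.169]
pad/jaw (array([599.4, -18.1]), array([10.4, 61. ]), -88.8)
red [ 0.596 -0.017  0.069] [ 0.573 -0.02   0.065] [ 0.626 -0.016  0.072]
side
tan 111 (array([435.5, 333.8]), array([53.6, 61.1]), 67.4) [0.434 0.327 0.062]
white 199 (array([ 444.3, -193.8]), array([48.5, 60.1]), 70.6) [ 0.445 -0.199  0.061]
blue 174 (array([426.1, -85.5]), array([49.5, 63.9]), 58.8) [ 0.428 -0.09   0.061]
edges lo [-0.0574  0.5516] hi [0.0607 0.646 ]
fence (array([593.1, 202.8]), array([32., 87.]), -87.3)
packer (array([597.8,  91.8]), array([48.5, 60.7]), -89.8)
handle (array([ 614.2, -289.3]), array([29.2, 76.8]), 2.6) [ 0.614 -0.302  0.173]
pad/jaw (array([603.4, -19. ]), array([17.3, 63.5]), -85.4)
red [ 0.6   -0.018  0.069] [ 0.572 -0.024  0.065] [ 0.631 -0.013  0.075]
```

Clamp yaw comes to about 92.6°, with the centreline x ≈ 0.590 − 0.0445(y − 0.2) and the fence's inner face at y ≈ 0.192. I'm moving toward the packer; that also uncovers the bench hidden by the arm.

Call:
send_rows(plan=[33, 50, 0, 0, 0, 0.14, -1, 66, 100, 0, 0, 0, 0.28, -1, 99, 150, 0, 0, 0, 0.42, -1, 132, 200, 0, 0, 0, 0.56, -1, 165, 250, 0, 0, 0, 0.7, -1])

```text
time_s: 0.72
position: [0.3389, -0.3746, 0.2444]
orientation: [-180.0, 0.0, 55.8]
wrist_force: [0.3, -0.9, 0.6]
opening: 0.0871
grip_force: 0.0
```

Call:
send_rows(plan=[33, 50, 0, 0, 0, 0.13, -1, 66, 100, 0, 0, 0, 0.26, -1, 99, 150, 0, 0, 0, 0.39, -1, 132, 200, 0, 0, 0, 0.52, -1, 165, 250, 0, 0, 0, 0.646, -1])

```text
time_s: 1.35
position: [0.5038, -0.1248, 0.2445]
orientation: [-180.0, 0.0, 92.8]
wrist_force: [1.0, -0.9, 0.5]
opening: 0.0867
grip_force: 0.0
```

```bash
python3 - <<'E'
from h import *
s=observe(); print(s["time_s"],s["position"],s["orientation"],s["joints"].round(1))
ims=[]
for n in("top","side"):
    im,d=grab(n); np.savez(f"{n}1.npz",im=im,d=d); ims.append(im)
    P=cloud(n,d); m=cv2.inRange(cv2.cvtColor(im,40),(45,100,60),(75,255,255)); k,l,st,c=cv2.connectedComponentsWithStats(m)
    for i in range(1,k):
        if st[i,4]>=8: print(n,c[i].round(1),st[i,4],np.nanmedian(P[l==i],0).round(3))
cv2.imwrite("pics/both1.png",cv2.resize(np.hstack(ims),(800,300),interpolation=cv2.INTER_AREA))
E
```

```text
1.35 [ 0.50380617 -0.12483571  0.24448373] [-1.79995058e+02  1.74233562e-02  9.27962036e+01] [ 37.1   5.8 -29.8 100.7   3.   74.3   9.4]
top [149.7 221.6] 36 [0.433 0.335 0.077]
side [215.9 147.7] 27 [0.433 0.333 0.075]
side [224.9 228.7] 43 [ 0.426 -0.085  0.077]
side [234.3 255.1] 54 [ 0.443 -0.193  0.075]
side [185.2 263.5] 57 [ 0.299 -0.206  0.077]
```

View pics/both1.png

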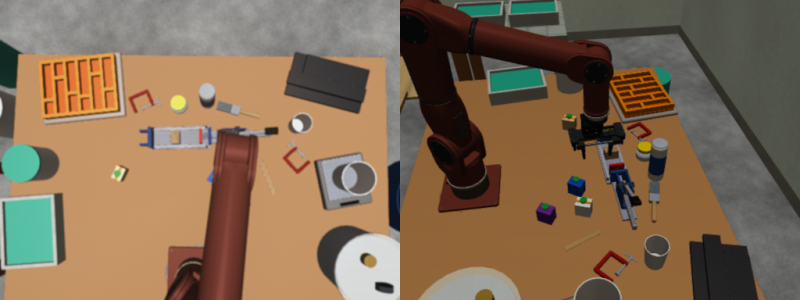

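Nothing new was uncovered, so only the tan and white moulds are present: tan (118,173) in the left pane, white (583,208) in the right pane. I'll check spray-can clearance before descending.

```bash
python3 - <<'E'
from h import *
P=cloud("top",np.load("top0.npz")["d"]); Q=P.reshape(-1,3); Q=Q[~np.isnan(Q[:,0])]
S=Q[(Q[:,0]>.655)&(Q[:,0]<.9)&(Q[:,1]>-.35)&(Q[:,1]<.15)]
for z0,z1 in((.17,.21),(.05,.075),(.008,.03)):
    s=S[(S[:,2]>z0)&(S[:,2]<z1)]; print(z0,len(s),s.min(0).round(3),s.max(0).round(3))
E
```

```text
0.17 353 [ 0.732 -0.076  0.17 ] [ 0.794 -0.014  0.195]
0.05 330 [ 0.711 -0.078  0.05 ] [0.776 0.114 0.075]
0.008 567 [ 0.677 -0.325  0.008] [0.816 0.118 0.03 ]
```

Call:
send_rows(plan=[0, 55, 0, 0, 0, 0, -1, 10, 110, 0, 0, 0, 0, -1, 40, 165, 0, 0, 0, 0, -1, 70, 200, 0, 0, 0, 0, -1, 92, 219, -30, 0, 0, 0, -1])

```text
time_s: 2.08
position: [0.5972, 0.0951, 0.2159]
orientation: [179.8, -0.1, 92.7]
wrist_force: [-0.2, -1.3, -0.6]
opening: 0.087
grip_force: 0.0
```

Call:
send_rows(plan=[0, -1, -50, 0, 0, 0, -1, 0, -1, -100, 0, 0, 0, -1, 0, -1, -140, 0, 0, 0, -1, 0, -1, -164, 0, 0, 0, -1, 0, -1, -164, 0, 0, 0, -1])

```text
time_s: 2.7
position: [0.5936, 0.0908, 0.0484]
orientation: [-179.7, 0.0, 92.6]
wrist_force: [0.2, 0.5, 0.9]
opening: 0.0873
grip_force: 0.0
```

Call:
send_rows(plan=[0, 0, 0, 0, 0, 0, 1, 0, 0, 0, 0, 0, 0, 1, 0, 0, 0, 0, 0, 0, 1, 0, 0, 0, 0, 0, 0, 1, 0, 0, 0, 0, 0, 0, 1])

```text
time_s: 3.32
position: [0.5959, 0.0915, 0.0514]
orientation: [179.9, 0.0, 92.6]
wrist_force: [0.3, -0.7, 6.5]
opening: 0.0599
grip_force: 30.0
```

Call:
send_rows(plan=[0, 0, 30, 0, 0, 0, 1, 0, 0, 60, 0, 0, 0, 1, -40, 0, 70, 0, 0, 0, 1, -95, 0, 70, 0, 0, 0, 1, -145, 0, 70, 0, 0, 0, 1])

```text
time_s: 3.95
position: [0.4482, 0.0916, 0.1202]
orientation: [-180.0, 0.0, 92.6]
wrist_force: [0.3, 1.1, -0.1]
opening: 0.0601
grip_force: 29.9
```

Call:
send_rows(plan=[0, 0, -40, 0, 0, 0, 1, 0, 0, -65, 0, 0, 0, 1, 0, 0, -78, 0, 0, 0, 1, 0, 0, -82, 0, 0, 0, 1, 0, 0, -82, 0, 0, 0, 1])

```text
time_s: 4.58
position: [0.4499, 0.0915, 0.0392]
orientation: [-179.9, 0.0, 92.6]
wrist_force: [-5.5, -1.3, 8.2]
opening: 0.0597
grip_force: 30.0
```

Call:
send_rows(plan=[0, 0, 0, 0, 0, 0, -1, 0, 0, 0, 0, 0, 0, -1, 0, 0, 50, 0, 0, 0, -1, 0, 0, 100, 0, 0, 0, -1, 0, 30, 130, 0, 0, -0.1, -1])

```text
time_s: 5.2
position: [0.4513, 0.1204, 0.171]
orientation: [179.8, 0.0, 86.6]
wrist_force: [0.2, 0.3, 0.2]
opening: 0.0869
grip_force: 0.0
```

```bash
cat >> h.py <<'E'
def look(tag,only=None):
    s=observe(); print(s["time_s"],s["position"].round(4),s["orientation"].round(1))
    for n in("top","side"):
        im,d=grab(n); np.savez(f"{n}{tag}.npz",im=im,d=d); P=cloud(n,d)
        m=cv2.inRange(cv2.cvtColor(im,40),(45,100,60),(75,255,255)); k,l,st,c=cv2.connectedComponentsWithStats(m)
        for i in range(1,k):
            if st[i,4]<8: continue
            g=np.nanmedian(P[l==i],0); Q=pick(P,g,.05,g[2]-.022,g[2]-.010)
            if abs(g[0])<1 and abs(g[1])<.7: print(n,c[i].round(1),st[i,4],g.round(3),rect(Q) if len(Q)>20 else "")
E
python3 -c "
from h import *
look('2')"
```

```text
5.2 [0.4513 0.1204 0.171 ] [179.8   0.   86.6]
top [149.8 221.6] 39 [0.432 0.334 0.077] (array([431. , 333.8]), array([44.1, 59.6]), 66.9)
top [307.7 221.7] 30 [ 0.442 -0.192  0.075] (array([ 441.5, -193. ]), array([43.9, 59.6]), 69.4)
top [274.8 226.2] 40 [ 0.427 -0.083  0.077] (array([424.1, -83.7]), array([43.7, 59.4]), 57.1)
top [310.8 265.8] 38 [ 0.299 -0.203  0.077] (array([ 298.5, -204.3]), array([44.2, 59.8]), 59.6)
side [215.8 148.5] 13 [0.433 0.327 0.076] (array([438.6, 326.5]), array([46.6, 56.7]), 88.5)
side [224.9 228.6] 41 [ 0.426 -0.086  0.077] (array([427.4, -84.7]), array([49.5, 60.4]), 58.8)
side [234.3 255.1] 53 [ 0.443 -0.194  0.076] (array([ 444.1, -194.5]), array([50. , 59.7]), 69.9)
side [185.2 263.5] 56 [ 0.299 -0.206  0.077] (array([ 301.6, -204.6]), array([47.4, 62.5]), 60.2)
```

Call:
send_rows(plan=[-3, 45, 0, 0, 0, -0.09, -1, -8, 95, 0, 0, 0, -0.18, -1, -13, 145, 0, 0, 0, -0.27, -1, -19, 190, 0, 0, 0, -0.347, -1, -19, 212, 0, 0, 0, -0.347, -1])

```text
time_s: 5.92
position: [0.43, 0.3359, 0.1679]
orientation: [-179.9, -0.0, 67.1]
wrist_force: [0.7, -0.8, 0.4]
opening: 0.0866
grip_force: 0.0
```

Call:
send_rows(plan=[0, 0, -40, 0, 0, 0, -1, 0, 0, -80, 0, 0, 0, -1, 0, 0, -110, 0, 0, 0, -1, 0, 0, -129, 0, 0, 0, -1, 0, 0, -129, 0, 0, 0, -1])

```text
time_s: 6.55
position: [0.4306, 0.3329, 0.0383]
orientation: [-179.9, 0.1, 67.0]
wrist_force: [0.1, -0.3, 1.4]
opening: 0.087
grip_force: 0.0
```

Call:
send_rows(plan=[0, 0, 0, 0, 0, 0, 1, 0, 0, 0, 0, 0, 0, 1, 0, 0, 0, 0, 0, 0, 1, 0, 0, 0, 0, 0, 0, 1, 0, 0, 0, 0, 0, 0, 1])

```text
time_s: 7.18
position: [0.4321, 0.3337, 0.0403]
orientation: [179.9, -0.1, 66.9]
wrist_force: [1.4, -2.3, 6.3]
opening: 0.0599
grip_force: 30.0
```

Call:
send_rows(plan=[0, 0, 40, 0, 0, 0, 1, 0, 0, 90, 0, 0, 0, 1, 0, 0, 110, 0, 0, 0, 1, 25, -27, 110, 0, 0, 0.1, 1, 60, -65, 110, 0, 0, 0.2, 1])

```text
time_s: 7.8
position: [0.4906, 0.2687, 0.149]
orientation: [-180.0, 0.0, 78.8]
wrist_force: [1.1, -0.2, -2.7]
opening: 0.0599
grip_force: 30.0
```

Call:
send_rows(plan=[35, -37, 0, 0, 0, 0.1, 1, 70, -75, 0, 0, 0, 0.2, 1, 100, -108, 0, 0, 0, 0.247, 1, 100, -108, 0, 0, 0, 0.247, 1, 100, -108, 0, 0, 0, 0.247, 1])

```text
time_s: 8.43
position: [0.5902, 0.1609, 0.1484]
orientation: [-179.9, -0.0, 92.6]
wrist_force: [-0.4, -0.2, -2.2]
opening: 0.06
grip_force: 30.0
```

```bash
python3 -c "
from h import *
look('3'); print(observe()['opening'])"
```

```text
8.425 [0.5902 0.1609 0.1484] [-179.9   -0.    92.6]
top [307.8 221.7] 29 [ 0.442 -0.192  0.076] (array([ 441.7, -192.6]), array([43.9, 59.7]), 69.2)
top [274.7 226.1] 39 [ 0.427 -0.083  0.077] (array([424.2, -83.5]), array([43.3, 59.4]), 57.1)
top [310.8 265.8] 38 [ 0.299 -0.203  0.077] (array([ 298.4, -204.4]), array([44.4, 59.7]), 59.9)
side [264.9 149.5] 13 [0.588 0.157 0.184] (array([589.8, 157.5]), array([40.2, 86.2]), -85.1)
side [224.9 228.7] 43 [ 0.426 -0.084  0.077] (array([427.9, -84.4]), array([46.4, 60.6]), 57.8)
side [234.3 255.2] 53 [ 0.443 -0.194  0.075] (array([ 444.5, -194.2]), array([46.9, 60. ]), 68.3)
side [185.2 263.5] 57 [ 0.299 -0.207  0.077] (array([ 301.2, -206.3]), array([48.3, 62.5]), 56.7)
0.05981888859381561
```

Call:
send_rows(plan=[1, 0, -40, 0, 0, 0, 1, 1, 0, -65, 0, 0, 0, 1, 1, 0, -85, 0, 0, 0, 1, 1, 0, -95, 0, 0, 0, 1, 1, 0, -96, 0, 0, 0, 1])

```text
time_s: 9.15
position: [0.5931, 0.1618, 0.0565]
orientation: [179.9, 0.0, 92.6]
wrist_force: [-7.3, -2.9, 27.0]
opening: 0.0619
grip_force: 30.4
```

```bash
python3 -c "
from h import *
s=observe(); print(s['position'],s['wrist_force'],s['opening'])"
```

```text
[0.59313256 0.16184802 0.05654856] [-7.33922967 -2.9039036  27.00732437] 0.06190596862062596
```

Call:
send_rows(plan=[0, 0, 4, 0, 0, 0, 1, 0, 0, 8, 0, 0, 0, 1, 0, 0, 12, 0, 0, 0, 1, 0, 0, 14, 0, 0, 0, 1, 0, 0, 14, 0, 0, 0, 1])

```text
time_s: 9.78
position: [0.5923, 0.1605, 0.0676]
orientation: [180.0, -0.0, 92.6]
wrist_force: [-0.2, -0.1, -1.5]
opening: 0.0596
grip_force: 30.0
```

```bash
python3 -c "
from h import *
s=observe(); print(s['position'],s['wrist_force'],s['torque'],s['opening'])
im,d=grab('side'); np.savez('side4.npz',im=im,d=d); a=cv2.resize(im[120:270,215:315],None,fx=4,fy=4,interpolation=cv2.INTER_CUBIC)
im,d=grab('top'); np.savez('top4.npz',im=im,d=d); b=cv2.resize(im[115:215,160:260],None,fx=4,fy=4,interpolation=cv2.INTER_CUBIC)
b=cv2.copyMakeBorder(b,0,200,0,0,cv2.BORDER_CONSTANT); cv2.imwrite('pics/p4.png',np.hstack([a,b]))"
```

```text
[0.59226651 0.16053159 0.06759116] [-0.16178577 -0.10604297 -1.53182266] [-0.06922462 -0.12555718 -0.0248307 ] 0.05964415155442558
```

View pics/p4.png

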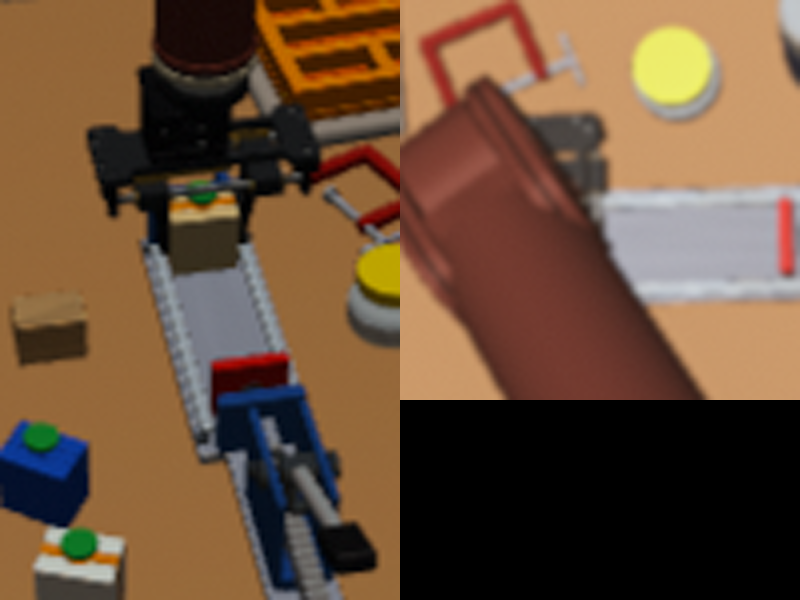

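The left pane shows the mould low in the channel and close to the left (−x) rail, near (168,265). On the right there is a gap to about (248,265), so the mould probably sat on the left rail. I'll measure the rails directly.

```bash
python3 - <<'E'
from h import *
for n in("top","side"):
    im=np.load(n+"4.npz")["im"].astype(np.float32)
    for y in(.02,.05,.08,.1):
        xs=np.arange(.535,.66,.003); acc=0
        for dy in np.linspace(-.008,.008,9):
            yy=y+dy; P=np.c_[xs-.0445*dy,np.full(len(xs),yy),np.full(len(xs),.02)]
            uv=proj(n,P).astype(np.float32); acc=acc+cv2.remap(im[:,:,0],uv[:,0].reshape(1,-1),uv[:,1].reshape(1,-1),1)[0]
        print(n,y," ".join(f"{int(1000*x)}:{int(a/9)}" for x,a in zip(xs,acc)))
E
```

```text
top 0.02 535:107 538:107 541:106 544:105 547:113 550:136 553:162 556:182 559:194 562:198 565:188 568:179 571:176 574:178 577:179 580:179 583:180 586:181 589:181 592:180 595:179 598:179 601:180 604:180 607:181 610:180 613:179 616:178 619:178 622:179 625:180 628:176 631:169 634:173 637:186 640:195 643:190 646:171 649:146 652:124 655:111 658:106
top 0.05 535:106 538:106 541:106 544:112 547:131 550:156 553:175 556:190 559:201 562:205 565:198 568:186 571:181 574:180 577:181 580:182 583:183 586:183 589:182 592:181 595:181 598:180 601:180 604:181 607:181 610:181 613:180 616:180 619:180 622:180 625:180 628:179 631:180 634:187 637:196 640:195 643:180 646:152 649:126 652:112 655:107 658:107
top 0.08 535:105 538:105 541:110 544:126 547:154 550:174 553:190 556:201 559:206 562:202 565:192 568:183 571:181 574:181 577:182 580:183 583:184 586:184 589:184 592:182 595:181 598:181 601:181 604:181 607:180 610:180 613:181 616:181 619:181 622:181 625:181 628:182 631:187 634:197 637:206 640:204 643:186 646:153 649:119 652:107 655:106 658:106
top 0.1 535:73 538:79 541:92 544:115 547:146 550:167 553:185 556:
[... 878 characters left out ...]
649:67 652:57 655:58 658:58
side 0.08 535:57 538:58 541:55 544:66 547:104 550:122 553:123 556:140 559:156 562:148 565:136 568:133 571:135 574:135 577:136 580:137 583:138 586:137 589:136 592:135 595:135 598:134 601:135 604:134 607:134 610:134 613:134 616:135 619:135 622:135 625:134 628:120 631:121 634:141 637:155 640:146 643:118 646:81 649:60 652:57 655:57 658:58
side 0.1 535:57 538:57 541:55 544:77 547:114 550:124 553:131 556:149 559:156 562:146 565:134 568:134 571:135 574:135 577:136 580:137 583:137 586:137 589:137 592:135 595:134 598:134 601:135 604:134 607:134 610:134 613:135 616:135 619:135 622:135 625:131 628:120 631:128 634:149 637:154 640:141 643:108 646:73 649:58 652:57 655:57 658:57
```

The rail tops peak at x ≈ 559 and 638 mm at y = 0.08. The 79 mm gap matches the expected 78. So the centreline is x ≈ 0.5985 − 0.043(y − 0.08), and at y = 0.16 that is 0.595, a shift of +3 mm.

Call:
send_rows(plan=[3, 0, 0, 0, 0, 0, 1, 3, 0, -4, 0, 0, 0, 1, 3, 0, -9, 0, 0, 0, 1, 3, 0, -13, 0, 0, 0, 1, 3, 0, -14, 0, 0, 0, 1])

```text
time_s: 10.5
position: [0.595, 0.1604, 0.0537]
orientation: [-180.0, 0.0, 92.6]
wrist_force: [-4.9, -2.3, 10.7]
opening: 0.0597
grip_force: 30.0
```

Call:
send_rows(plan=[0, 0, 0, 0, 0, 0, -1, 0, 0, 0, 0, 0, 0, -1, 0, 0, 50, 0, 0, 0, -1, 0, 0, 100, 0, 0, 0, -1, 0, -10, 130, 0, 0, 0, -1])

```text
time_s: 11.12
position: [0.5957, 0.1519, 0.1864]
orientation: [179.8, -0.1, 92.7]
wrist_force: [-0.1, 0.1, -0.6]
opening: 0.0867
grip_force: 0.0
```

Call:
send_rows(plan=[-30, -50, 0, 0, 0, -0.1, -1, -60, -100, 0, 0, 0, -0.2, -1, -90, -150, 0, 0, 0, -0.3, -1, -120, -200, 0, 0, 0, -0.405, -1, -150, -250, 0, 0, 0, -0.405, -1])

```text
time_s: 11.75
position: [0.4442, -0.101, 0.1838]
orientation: [179.9, 0.0, 69.3]
wrist_force: [0.4, -0.8, 0.0]
opening: 0.0869
grip_force: 0.0
```

```bash
python3 -c "
from h import *
look('5')
P=cloud('top',np.load('top5.npz')['d']); Q=P.reshape(-1,3); Q=Q[(Q[:,0]>.37)&(Q[:,0]<.52)&(Q[:,1]>.03)&(Q[:,1]<.15)&(Q[:,2]>.03)&(Q[:,2]<.06)]; print('packer',len(Q),rect(Q),np.median(Q[:,2]))"
```

```text
11.75 [ 0.4442 -0.101   0.1838] [179.9   0.   69.3]
top [201.5 174.4] 37 [0.594 0.163 0.089] (array([593.3, 175.2]), array([68.9, 74.5]), -87.7)
top [310.9 265.8] 40 [ 0.299 -0.203  0.077] (array([ 298.1, -205.4]), array([42.2, 59.9]), 61.1)
side [265.7 170.8] 34 [0.593 0.161 0.087] (array([597.1, 172.2]), array([70.3, 77.4]), -83.0)
side [224.9 228.7] 43 [ 0.426 -0.086  0.077] (array([427.5, -85.6]), array([50.7, 60.7]), 60.5)
side [234.3 255.1] 54 [ 0.443 -0.193  0.076] (array([ 444.9, -193.7]), array([49.5, 60.5]), 70.5)
side [185.2 263.5] 57 [ 0.299 -0.206  0.077] (array([ 301.4, -206.8]), array([46.1, 63. ]), 62.7)
packer 203 (array([446.1,  92.3]), array([38.3, 54.8]), -88.3) 0.04501339414185268
```

Tan is seated: stopper at (0.594, 0.163), top at 0.088–0.089 m. White hasn't moved, so I'll pick it.

Call:
send_rows(plan=[-1, -45, 0, 0, 0, 0, -1, -3, -92, 0, 0, 0, 0, -1, -3, -92, -20, 0, 0, 0, -1, -3, -92, -60, 0, 0, 0, -1, -3, -92, -80, 0, 0, 0, -1])

```text
time_s: 12.48
position: [0.4417, -0.1909, 0.1018]
orientation: [-179.9, -0.0, 69.4]
wrist_force: [-0.2, -0.5, -0.4]
opening: 0.0871
grip_force: 0.0
```

Call:
send_rows(plan=[0, 0, -30, 0, 0, 0, -1, 0, 0, -55, 0, 0, 0, -1, 0, 0, -64, 0, 0, 0, -1, 0, 0, -64, 0, 0, 0, 1, 0, 0, -64, 0, 0, 0, 1])

```text
time_s: 13.1
position: [0.443, -0.1917, 0.0405]
orientation: [179.9, 0.0, 69.4]
wrist_force: [0.5, -0.8, 0.2]
opening: 0.0746
grip_force: 0.0
```

Call:
send_rows(plan=[0, 0, 0, 0, 0, 0, 1, 0, 0, 0, 0, 0, 0, 1, 0, 0, 0, 0, 0, 0, 1, 0, 0, 0, 0, 0, 0, 1, 0, 0, 10, 0, 0, 0, 1])

```text
time_s: 13.72
position: [0.4414, -0.1911, 0.0493]
orientation: [-179.9, -0.0, 69.4]
wrist_force: [-0.5, -0.3, -2.8]
opening: 0.0597
grip_force: 30.0
```

Call:
send_rows(plan=[0, 0, 45, 0, 0, 0, 1, 0, 0, 90, 0, 0, 0, 1, 15, 40, 110, 0, 0, 0.05, 1, 35, 90, 110, 0, 0, 0.13, 1, 60, 140, 110, 0, 0, 0.22, 1])

```text
time_s: 14.35
position: [0.5021, -0.0504, 0.1602]
orientation: [180.0, 0.1, 82.1]
wrist_force: [1.2, -0.1, -3.5]
opening: 0.0599
grip_force: 30.0
```

Call:
send_rows(plan=[25, 50, 0, 0, 0, 0.1, 1, 50, 95, 0, 0, 0, 0.183, 1, 75, 130, 0, 0, 0, 0.183, 1, 95, 160, 0, 0, 0, 0.183, 1, 95, 160, 0, 0, 0, 0.183, 1])

```text
time_s: 14.98
position: [0.597, 0.1118, 0.1594]
orientation: [-179.9, -0.1, 92.7]
wrist_force: [-0.6, 0.2, -2.6]
opening: 0.0595
grip_force: 30.0
```

```bash
python3 -c "
from h import *
look('6'); print(observe()['opening'])"
```

```text
14.975 [0.597  0.1118 0.1594] [-1.799e+02 -1.000e-01  9.270e+01]
top [274.7 226.1] 39 [ 0.427 -0.083  0.077] (array([424.1, -83.6]), array([43.6, 59.3]), 57.4)
top [310.8 265.8] 38 [ 0.299 -0.203  0.078] (array([ 298.5, -204.5]), array([43.6, 59.6]), 60.2)
side [269.4 156.9] 19 [0.593 0.102 0.194] (array([595.9, 105.2]), array([48.1, 86.6]), -84.2)
side [224.9 228.7] 43 [ 0.426 -0.084  0.076] (array([427.9, -84.1]), array([46.9, 61.8]), 56.1)
side [185.2 263.5] 57 [ 0.3   -0.206  0.077] (array([ 301.3, -204.8]), array([46.7, 61.9]), 59.2)
0.060001159348000745
```

Call:
send_rows(plan=[0, 0, -45, 0, 0, 0, 1, 0, 0, -75, 0, 0, 0, 1, 0, 0, -92, 0, 0, 0, 1, 0, 0, -101, 0, 0, 0, 1, 0, 0, -106, 0, 0, 0, 1])

```text
time_s: 15.7
position: [0.5976, 0.1083, 0.054]
orientation: [180.0, 0.0, 92.4]
wrist_force: [-0.8, 0.1, -1.0]
opening: 0.0596
grip_force: 30.0
```

```bash
python3 -c "
from h import *
s=observe(); print(s['position'],s['wrist_force'],s['opening'])"
```

```text
[0.59763392 0.10832875 0.05398926] [-0.76686342  0.08098651 -0.97580017] 0.059563444005279825
```

Call:
send_rows(plan=[0, 0, -2, 0, 0, 0, 1, 0, 0, -2, 0, 0, 0, -1, 0, 0, -2, 0, 0, 0, -1, 0, 0, 45, 0, 0, 0, -1, 0, 0, 100, 0, 0, 0, -1])

```text
time_s: 16.32
position: [0.5968, 0.1085, 0.1543]
orientation: [-179.9, -0.0, 92.5]
wrist_force: [1.9, -0.0, 1.0]
opening: 0.0853
grip_force: 0.0
```

Call:
send_rows(plan=[0, 0, 50, 0, 0, 0, 1, 0, -50, 99, 0, 0, 0, 1, 4, -110, 99, 0, 0, 0, 1, 8, -170, 99, 0, 0, 0, 1, 10, -230, 99, 0, 0, 0, 1])

```text
time_s: 16.95
position: [0.6073, -0.1236, 0.2533]
orientation: [179.9, 0.0, 92.5]
wrist_force: [-0.5, -0.5, 0.2]
opening: 0.0452
grip_force: 0.0
```

Call:
send_rows(plan=[2, -60, 0, 0, 0, 0, 1, 4, -120, 0, 0, 0, 0, 1, 6, -170, 0, 0, 0, 0, 1, 6, -187, 0, 0, 0, 0, 1, 6, -187, 0, 0, 0, 0, 1])

```text
time_s: 17.58
position: [0.6131, -0.3092, 0.2524]
orientation: [180.0, -0.0, 92.4]
wrist_force: [0.1, 0.8, 0.1]
opening: 0.0018
grip_force: 0.0
```

```bash
python3 -c "
from h import *
look('7')
im=np.load('top7.npz')['im'];a=cv2.resize(im[130:230,165:365],None,fx=4,fy=4,interpolation=cv2.INTER_CUBIC);cv2.imwrite('pics/p7.png',a)"
```

```text
17.575 [ 0.6131 -0.3092  0.2524] [180.   -0.   92.4]
top [201.7 174.5] 34 [0.593 0.163 0.088] (array([591.3, 163.8]), array([78. , 92.3]), 0.9)
top [218. 174.] 30 [0.595 0.109 0.087] (array([593.2, 120.6]), array([59.7, 68.4]), 2.7)
top [274.8 226.2] 40 [ 0.427 -0.083  0.078] (array([424.5, -83.8]), array([43.6, 58.6]), 57.3)
top [310.8 265.8] 38 [ 0.299 -0.203  0.077] (array([ 298.6, -204.3]), array([43.5, 59.5]), 60.1)
side [265.7 170.8] 34 [0.592 0.162 0.088] (array([595.5, 164.1]), array([78.3, 93.3]), 9.2)
side [268.8 180.5] 39 [0.596 0.106 0.087] (array([595.8, 118. ]), array([59. , 72.1]), 3.8)
side [224.9 228.8] 44 [ 0.426 -0.085  0.077] (array([427.8, -85.1]), array([50.3, 61.3]), 59.7)
side [185.2 263.6] 58 [ 0.299 -0.205  0.077] (array([ 300.2, -206.4]), array([48.8, 60.7]), 61.0)
```

View pics/p7.png

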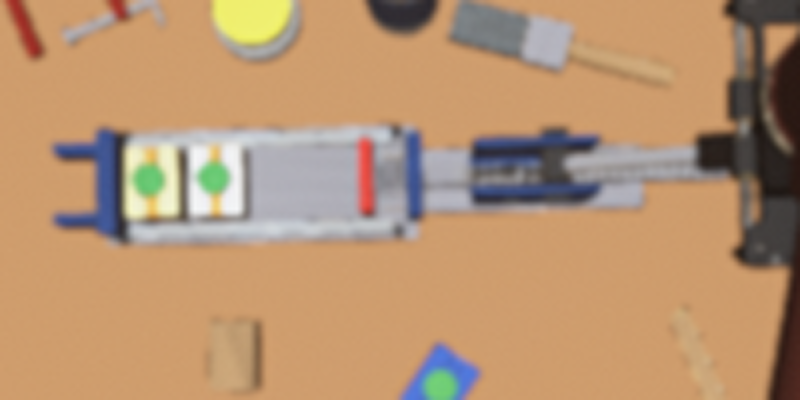

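The crop shows tan (150,180) and white (215,180) standing square in the channel. The pad (366,178) is fully back, and the packer lies clear at (235,355). Now pumping, with a cautious first stroke.

Call:
send_rows(plan=[1, 0, -40, 0, 0, 0, 1, 1, 0, -70, 0, 0, 0, 1, 1, 0, -100, 0, 0, 0, 1, 1, 0, -122, 0, 0, 0, 1, 1, 0, -126, 0, 0, 0, 1])

```text
time_s: 18.3
position: [0.615, -0.3074, 0.1281]
orientation: [179.9, 0.1, 92.5]
wrist_force: [-7.1, -0.6, 20.9]
opening: 0.0002
grip_force: 10.0
```

```bash
cat >> h.py <<'E'
def pad(tag):
    s=observe(); print(s["time_s"],s["position"].round(4),s["wrist_force"].round(1))
    for n in("top","side"):
        im,d=grab(n); np.savez(f"{n}{tag}.npz",im=im,d=d); P=cloud(n,d)
        m=cv2.inRange(cv2.cvtColor(im,40),(0,150,90),(8,255,255))>0
        m&=(abs(P[:,:,0]-.597)<.06)&(P[:,:,1]>-.04)&(P[:,:,1]<.13)&(P[:,:,2]>.06)
        v,u=np.nonzero(m); 
        if len(u): q=onz(n,(u.mean(),v.mean()),.069)[0]; print(n,"red",len(u),q.round(4))
        h=cv2.inRange(cv2.cvtColor(im,40),(0,0,0),(180,255,60))>0
        h&=(abs(P[:,:,0]-.613)<.03)&(P[:,:,1]>-.34)&(P[:,:,1]<-.26)&(P[:,:,2]>.08)&(P[:,:,2]<.19)
        if h.sum()>5: print(n,"handle",h.sum(),np.median(P[h],0).round(3))
E
python3 -c "
from h import *
pad('8')"
```

```text
18.3 [ 0.615  -0.3074  0.1281] [-7.1 -0.6 20.9]
top red 41 [ 0.5983 -0.0092  0.069 ]
side red 45 [ 0.6025 -0.0121  0.069 ]
side handle 202 [ 0.614 -0.318  0.107]
```

Call:
send_rows(plan=[0, 0, -2, 0, 0, 0, 1, 0, 0, 40, 0, 0, 0, 1, 0, 0, 77, 0, 0, 0, 1, 0, 0, 80, 0, 0, 0, 1, 0, 0, 80, 0, 0, 0, 1])

```text
time_s: 19.02
position: [0.6144, -0.3072, 0.2064]
orientation: [-180.0, -0.0, 92.5]
wrist_force: [-0.4, 0.4, -0.5]
opening: 0.0004
grip_force: 0.0
```

```bash
python3 -c "
from h import *
pad('9')"
```

```text
19.025 [ 0.6144 -0.3072  0.2064] [-0.4  0.4 -0.5]
top red 34 [ 0.5992 -0.0095  0.069 ]
top handle 29 [ 0.615 -0.284  0.167]
side red 39 [ 0.5986 -0.0122  0.069 ]
side handle 101 [ 0.608 -0.318  0.178]
```

Call:
send_rows(plan=[0, 0, -45, 0, 0, 0, 1, 0, 0, -80, 0, 0, 0, 1, 0, 0, -82, 0, 0, 0, 1, 0, 0, -40, 0, 0, 0, 1, 0, 0, 0, 0, 0, 0, 1])

```text
time_s: 19.75
position: [0.6136, -0.3078, 0.2062]
orientation: [-179.9, -0.1, 92.5]
wrist_force: [1.0, -0.2, 0.1]
opening: 0.0008
grip_force: 0.0
```

```bash
python3 -c "
from h import *
pad('10')"
```

```text
19.75 [ 0.6136 -0.3078  0.2062] [ 1.  -0.2  0.1]
top red 41 [0.5985 0.0011 0.069 ]
top handle 33 [ 0.614 -0.285  0.166]
side red 42 [ 0.6    -0.0011  0.069 ]
side handle 106 [ 0.61  -0.318  0.177]
```

Each full stroke advances one tooth (10 mm), and the lever springs back up. The moulds meet the fence in roughly 10 more strokes, so I'll do 8 and then look.

Call:
send_rows(plan=[0, 0, -45, 0, 0, 0, 1, 0, 0, -80, 0, 0, 0, 1, 0, 0, -82, 0, 0, 0, 1, 0, 0, -40, 0, 0, 0, 1, 0, 0, 0, 0, 0, 0, 1])

```text
time_s: 20.48
position: [0.6136, -0.3079, 0.2059]
orientation: [-179.9, -0.1, 92.5]
wrist_force: [0.6, -0.5, 0.8]
opening: 0.0003
grip_force: 0.1
```

Call:
send_rows(plan=[0, 0, -45, 0, 0, 0, 1, 0, 0, -80, 0, 0, 0, 1, 0, 0, -82, 0, 0, 0, 1, 0, 0, -40, 0, 0, 0, 1, 0, 0, 0, 0, 0, 0, 1])

```text
time_s: 21.1
position: [0.6136, -0.3078, 0.2059]
orientation: [-179.9, -0.1, 92.5]
wrist_force: [0.9, 0.0, 0.6]
opening: 0.0003
grip_force: 0.1
```

Call:
send_rows(plan=[0, 0, -45, 0, 0, 0, 1, 0, 0, -80, 0, 0, 0, 1, 0, 0, -82, 0, 0, 0, 1, 0, 0, -40, 0, 0, 0, 1, 0, 0, 0, 0, 0, 0, 1])

```text
time_s: 21.72
position: [0.6135, -0.3079, 0.2059]
orientation: [-179.9, -0.1, 92.5]
wrist_force: [-0.5, -1.0, -0.1]
opening: 0.0007
grip_force: 0.1
```

Call:
send_rows(plan=[0, 0, -45, 0, 0, 0, 1, 0, 0, -80, 0, 0, 0, 1, 0, 0, -82, 0, 0, 0, 1, 0, 0, -40, 0, 0, 0, 1, 0, 0, 0, 0, 0, 0, 1])

```text
time_s: 22.35
position: [0.6136, -0.3078, 0.2058]
orientation: [-179.9, -0.1, 92.5]
wrist_force: [0.7, 0.1, 0.6]
opening: 0.0008
grip_force: 0.1
```

Call:
send_rows(plan=[0, 0, -45, 0, 0, 0, 1, 0, 0, -80, 0, 0, 0, 1, 0, 0, -82, 0, 0, 0, 1, 0, 0, -40, 0, 0, 0, 1, 0, 0, 0, 0, 0, 0, 1])

```text
time_s: 22.98
position: [0.6135, -0.3079, 0.2059]
orientation: [-179.9, -0.1, 92.5]
wrist_force: [-0.2, -0.8, 0.7]
opening: 0.0006
grip_force: 0.1
```

Call:
send_rows(plan=[0, 0, -45, 0, 0, 0, 1, 0, 0, -80, 0, 0, 0, 1, 0, 0, -82, 0, 0, 0, 1, 0, 0, -40, 0, 0, 0, 1, 0, 0, 0, 0, 0, 0, 1])

```text
time_s: 23.6
position: [0.6136, -0.3078, 0.2059]
orientation: [-179.9, -0.1, 92.5]
wrist_force: [0.5, -0.1, -0.3]
opening: 0.001
grip_force: 0.1
```

Call:
send_rows(plan=[0, 0, -45, 0, 0, 0, 1, 0, 0, -80, 0, 0, 0, 1, 0, 0, -82, 0, 0, 0, 1, 0, 0, -40, 0, 0, 0, 1, 0, 0, 0, 0, 0, 0, 1])

```text
time_s: 24.22
position: [0.6136, -0.3078, 0.2059]
orientation: [-179.9, -0.1, 92.5]
wrist_force: [0.9, -0.5, -0.3]
opening: 0.0004
grip_force: 0.1
```

```bash
python3 -c "
from h import *
pad('11')
look('11b')
im=np.load('top11.npz')['im'];a=cv2.resize(im[130:230,165:365],None,fx=4,fy=4,interpolation=cv2.INTER_CUBIC);cv2.imwrite('pics/p11.png',a)"
```

```text
24.225 [ 0.6136 -0.3078  0.2059] [ 0.9 -0.5 -0.3]
top red 46 [0.5976 0.0702 0.069 ]
top handle 31 [ 0.614 -0.285  0.167]
side red 55 [0.5987 0.0703 0.069 ]
side handle 106 [ 0.609 -0.318  0.177]
24.325 [ 0.6159 -0.3085  0.2102] [1.797e+02 1.000e-01 9.250e+01]
top [201.6 174.4] 36 [0.594 0.163 0.089] (array([591.2, 163.3]), array([74.3, 93.2]), -2.0)
top [218. 174.] 30 [0.595 0.109 0.089] (array([595., 110.]), array([61.3, 91.8]), 4.6)
top [274.7 226.1] 39 [ 0.427 -0.083  0.078] (array([424.3, -83.5]), array([43.4, 59.4]), 57.0)
top [310.9 265.7] 39 [ 0.299 -0.203  0.077] (array([ 298.5, -204.7]), array([44.8, 59.4]), 60.6)
side [265.7 170.8] 34 [0.592 0.159 0.088] (array([588.1, 160.2]), array([75.9, 97. ]), -3.2)
side [268.8 180.5] 39 [0.594 0.108 0.088] (array([596.8, 108.1]), array([60.3, 95.1]), 3.1)
side [224.9 228.8] 44 [ 0.426 -0.085  0.076] (array([427.7, -84.3]), array([49.7, 64.2]), 60.0)
side [185.2 263.6] 58 [ 0.299 -0.205  0.076] (array([ 301.1, -204.6]), array([48.8, 62.1]), 62.9)
```

View pics/p11.png

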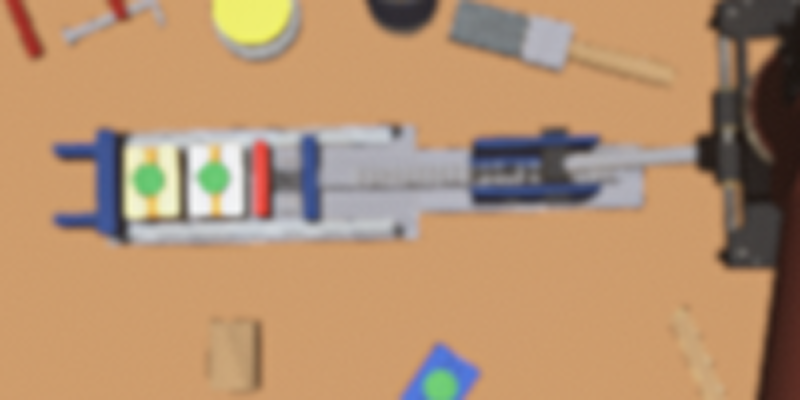

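Call:
send_rows(plan=[0, 0, -45, 0, 0, 0, 1, 0, 0, -80, 0, 0, 0, 1, 0, 0, -82, 0, 0, 0, 1, 0, 0, -40, 0, 0, 0, 1, 0, 0, 0, 0, 0, 0, 1])

```text
time_s: 25.05
position: [0.6132, -0.3079, 0.2051]
orientation: [-179.8, -0.1, 92.5]
wrist_force: [-0.0, -0.1, 0.4]
opening: 0.0002
grip_force: 0.1
```

Call:
send_rows(plan=[0, 0, -45, 0, 0, 0, 1, 0, 0, -80, 0, 0, 0, 1, 0, 0, -82, 0, 0, 0, 1, 0, 0, -40, 0, 0, 0, 1, 0, 0, 0, 0, 0, 0, 1])

```text
time_s: 25.68
position: [0.6132, -0.3079, 0.205]
orientation: [-179.8, -0.1, 92.5]
wrist_force: [0.3, -0.2, -0.6]
opening: 0.0004
grip_force: 0.1
```

Call:
send_rows(plan=[0, 0, -45, 0, 0, 0, 1, 0, 0, -80, 0, 0, 0, 1, 0, 0, -82, 0, 0, 0, 1, 0, 0, -40, 0, 0, 0, 1, 0, 0, 0, 0, 0, 0, 1])

```text
time_s: 26.3
position: [0.6132, -0.308, 0.205]
orientation: [-179.8, -0.1, 92.5]
wrist_force: [1.2, -0.3, 0.5]
opening: 0.0004
grip_force: 0.1
```

```bash
cat >> h.py <<'E'
def plate(tag):
    for n in("top","side"):
        z=np.load(f"{n}{tag}.npz"); im,P=z["im"],cloud(n,z["d"])
        hs=cv2.cvtColor(im,40); m=cv2.inRange(hs,(105,120,40),(128,255,255))>0
        m&=(abs(P[:,:,0]-.6)<.05)&(P[:,:,1]>-.09)&(P[:,:,1]<.12)&(P[:,:,2]>.064)&(P[:,:,2]<.08)
        v,u=np.nonzero(m); print(n,"plate",len(u),onz(n,(u.mean(),v.mean()),.07)[0].round(4) if len(u) else "")
E
python3 -c "
from h import *
pad('12')
for t in('9','10','11','12'): plate(t)
look('12b')"
```

```text
26.3 [ 0.6132 -0.308   0.205 ] [ 1.2 -0.3  0.5]
top red 57 [0.5946 0.0975 0.069 ]
top handle 32 [ 0.613 -0.285  0.167]
side red 51 [0.5971 0.0977 0.069 ]
side handle 104 [ 0.609 -0.317  0.177]
top plate 37 [ 0.6034 -0.0489  0.07  ]
side plate 46 [ 0.596  -0.0507  0.07  ]
top plate 38 [ 0.6029 -0.0384  0.07  ]
side plate 53 [ 0.595  -0.0404  0.07  ]
top plate 49 [0.6002 0.0304 0.07  ]
side plate 71 [0.5977 0.0285 0.07  ]
top plate 49 [0.5996 0.0604 0.07  ]
side plate 73 [0.5982 0.0579 0.07  ]
26.4 [ 0.6155 -0.3085  0.2093] [1.798e+02 1.000e-01 9.250e+01]
top [199.4 174.6] 34 [0.591 0.171 0.088] (array([591.2, 167.1]), array([84.2, 85.3]), 1.3)
top [212.5 174.1] 29 [0.595 0.126 0.088] (array([591.7, 132.8]), array([61.7, 79.7]), 4.6)
top [274.8 226.2] 40 [ 0.427 -0.083  0.078] (array([424.1, -83.6]), array([43.7, 59.4]), 57.3)
top [310.8 265.8] 38 [ 0.299 -0.203  0.077] (array([ 298.5, -204.5]), array([43.3, 59.8]), 60.2)
side [265.1 169.6] 32 [0.592 0.166 0.088] (array([597.6, 165. ]), array([75.8, 96.3]), 12.0)
side [268.  177.5] 34 [0.596 0.125 0.087] (array([597.2, 128.5]), array([63. , 86.3]), 3.3)
side [224.9 228.8] 44 [ 0.426 -0.085  0.076] (array([427. , -85.7]), array([51.3, 62.1]), 58.5)
side [185.2 263.6] 58 [ 0.3   -0.207  0.077] (array([ 300.7, -204.5]), array([49.3, 62.7]), 62.0)
```

The pad is pressed in by about 2 mm. One more stroke brings it to about 12 mm, and at most 16 mm at the bottom of the stroke.

Call:
send_rows(plan=[0, 0, -45, 0, 0, 0, 1, 0, 0, -80, 0, 0, 0, 1, 0, 0, -82, 0, 0, 0, 1, 0, 0, -40, 0, 0, 0, 1, 0, 0, 0, 0, 0, 0, 1])

```text
time_s: 27.12
position: [0.613, -0.308, 0.2046]
orientation: [-179.8, -0.1, 92.5]
wrist_force: [-0.6, -0.8, 0.3]
opening: 0.0006
grip_force: 0.1
```

Call:
send_rows(plan=[0, 0, 10, 0, 0, 0, 1, 0, 20, 35, 0, 0, 0, 1, 0, 70, 55, 0, 0, 0, 1, 0, 120, 55, 0, 0, 0, 1, -2, 170, 55, 0, 0, 0, 1])

```text
time_s: 27.75
position: [0.6115, -0.1352, 0.261]
orientation: [-179.9, -0.0, 92.5]
wrist_force: [-0.2, 0.4, 0.0]
opening: 0.0004
grip_force: 0.0
```

```bash
python3 -c "
from h import *
pad('13');plate('13');look('13b')
im=np.load('side13.npz')['im'];a=cv2.resize(im[120:270,215:315],None,fx=4,fy=4,interpolation=cv2.INTER_CUBIC);cv2.imwrite('pics/p13.png',a)"
```

```text
27.75 [ 0.6115 -0.1352  0.261 ] [-0.2  0.4  0. ]
top red 54 [0.5951 0.0977 0.069 ]
top handle 108 [ 0.614 -0.299  0.174]
side red 46 [0.5972 0.0978 0.069 ]
side handle 132 [ 0.613 -0.313  0.176]
top plate 49 [0.5969 0.0648 0.07  ]
side plate 69 [0.5975 0.0631 0.07  ]
27.85 [ 0.6117 -0.129   0.2617] [-180.    -0.2   93.1]
top [199.4 174.5] 35 [0.591 0.171 0.089] (array([591.1, 167.1]), array([85. , 85.2]), 1.3)
top [212.5 174. ] 30 [0.595 0.126 0.087] (array([592.9, 132. ]), array([61.2, 80.5]), 1.9)
top [274.7 226.1] 39 [ 0.427 -0.083  0.078] (array([424.3, -83.2]), array([42.7, 59.5]), 57.3)
side [269.2 178.2] 18 [0.597 0.117 0.088] (array([597.9, 111.8]), array([63.7, 87.6]), 1.8)
side [224.9 228.8] 44 [ 0.426 -0.084  0.076] (array([426.7, -85. ]), array([46.3, 60.2]), 60.0)
side [185.3 263.6] 59 [ 0.299 -0.205  0.076] (array([ 300. , -206.4]), array([47.2, 62.2]), 59.8)
```

View pics/p13.png

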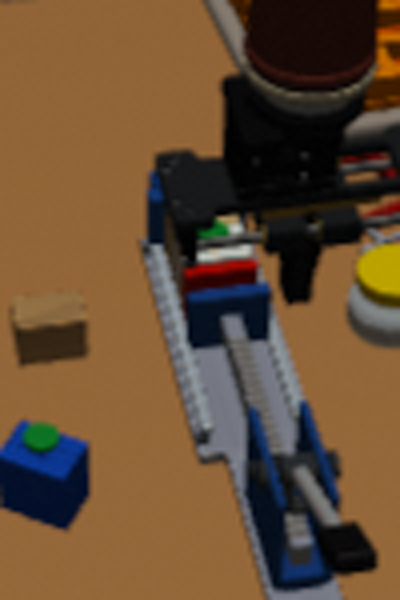

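The plate advanced only about 5 mm because the bar settled back on its tooth, so the pad is in by about 7 mm. That leaves little margin over 5. Another stroke brings it to about 17 mm, peaking near 21 against the 28 mm stop, which is safe on both sides.

Call:
send_rows(plan=[1, -50, 0, 0, 0, 0, 1, 2, -105, 0, 0, 0, 0, 1, 2, -155, 0, 0, 0, 0, 1, 2, -170, -25, 0, 0, 0, 1, 2, -170, -55, 0, 0, 0, 1])

```text
time_s: 28.58
position: [0.6131, -0.3122, 0.205]
orientation: [-179.9, 0.0, 92.2]
wrist_force: [1.1, -2.8, 1.4]
opening: 0.0003
grip_force: 1.0
```

Call:
send_rows(plan=[0, 0, -40, 0, 0, 0, 1, 0, 0, -80, 0, 0, 0, 1, 0, 0, -82, 0, 0, 0, 1, 0, 0, -40, 0, 0, 0, 1, 0, 0, 0, 0, 0, 0, 1])

```text
time_s: 29.2
position: [0.6133, -0.3094, 0.2067]
orientation: [-179.9, -0.1, 92.4]
wrist_force: [1.2, -0.3, 0.2]
opening: 0.0006
grip_force: 0.1
```

```bash
python3 -c "
from h import *
pad('14');plate('14');look('14b')
a=cv2.resize(np.load('side14.npz')['im'][120:270,215:315],None,fx=4,fy=4,interpolation=cv2.INTER_CUBIC)
b=cv2.resize(np.load('top14.npz')['im'][140:210,170:270],None,fx=4,fy=4,interpolation=cv2.INTER_CUBIC)
b=cv2.copyMakeBorder(b,0,320,0,0,cv2.BORDER_CONSTANT); cv2.imwrite('pics/p14.png',np.hstack([a,b]))"
```

```text
29.2 [ 0.6133 -0.3094  0.2067] [ 1.2 -0.3  0.2]
top red 49 [0.5939 0.0982 0.069 ]
top handle 32 [ 0.615 -0.285  0.166]
side red 53 [0.597  0.0974 0.069 ]
side handle 104 [ 0.609 -0.319  0.177]
top plate 50 [0.5966 0.0748 0.07  ]
side plate 68 [0.5982 0.0731 0.07  ]
29.3 [ 0.6156 -0.3099  0.211 ] [179.7   0.2  92.4]
top [199.4 174.6] 34 [0.591 0.172 0.089] (array([591.2, 167.1]), array([84.9, 85.2]), 1.5)
top [212.5 174.1] 29 [0.595 0.126 0.088] (array([593.5, 124.6]), array([61.3, 95.1]), 1.3)
top [274.8 226.2] 40 [ 0.427 -0.083  0.078] (array([424.2, -83.6]), array([43.5, 59.3]), 57.2)
top [310.8 265.8] 38 [ 0.299 -0.203  0.077] (array([ 298.3, -204.2]), array([44.3, 59.6]), 59.4)
side [265.1 169.6] 32 [0.592 0.167 0.088] (array([597.6, 168.5]), array([78.3, 94.5]), 12.1)
side [268.  177.5] 34 [0.595 0.124 0.087] (array([595.6, 123.7]), array([61.6, 97.8]), 6.3)
side [224.9 228.8] 44 [ 0.426 -0.084  0.077] (array([427.9, -82.6]), array([49.5, 62.4]), 58.4)
side [185.2 263.6] 58 [ 0.299 -0.206  0.076] (array([ 300.9, -205. ]), array([48.8, 61.5]), 57.4)
```

View pics/p14.png

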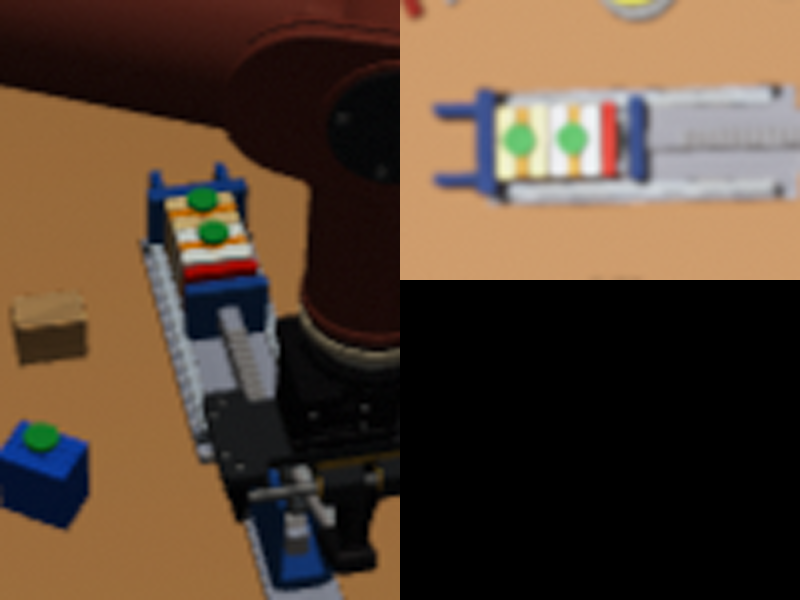

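Pad pressed in about 16.5 mm, with the moulds squeezed against the fence. Now the stoppers: green at (519,140) for tan and (572,140) for white in the crop.

Call:
send_rows(plan=[0, 0, 40, 0, 0, 0, 1, 0, 45, 50, 0, 0, 0, 1, -3, 105, 50, 0, 0, 0, 1, -6, 165, 50, 0, 0, 0, 1, -9, 225, 50, 0, 0, 0, 1])

```text
time_s: 30.02
position: [0.6041, -0.0825, 0.2547]
orientation: [-179.8, -0.0, 92.4]
wrist_force: [1.5, 0.5, 0.2]
opening: 0.0003
grip_force: 0.0
```

Call:
send_rows(plan=[-3, 60, 0, 0, 0, 0, 1, -6, 120, 0, 0, 0, 0, 1, -9, 180, 0, 0, 0, 0, 1, -11, 235, -40, 0, 0, 0, 1, -11, 254, -90, 0, 0, 0, 1])

```text
time_s: 30.65
position: [0.5936, 0.1737, 0.1653]
orientation: [180.0, -0.1, 92.6]
wrist_force: [-0.1, -0.6, -0.6]
opening: 0.0006
grip_force: 0.0
```

Call:
send_rows(plan=[0, 0, -20, 0, 0, 0, 1, 0, 0, -30, 0, 0, 0, 1, 0, 0, -40, 0, 0, 0, 1, 0, 0, -40, 0, 0, 0, 1, 0, 0, -40, 0, 0, 0, 1])

```text
time_s: 31.28
position: [0.5949, 0.1702, 0.1275]
orientation: [179.9, -0.0, 92.4]
wrist_force: [0.0, 0.6, 1.0]
opening: 0.0002
grip_force: 0.0
```

Call:
send_rows(plan=[0, 0, -12, 0, 0, 0, 1, 0, 0, -20, 0, 0, 0, 1, 0, 0, -24, 0, 0, 0, 1, 0, 0, -27, 0, 0, 0, 1, 0, 0, -27, 0, 0, 0, 1])

```text
time_s: 31.9
position: [0.5946, 0.1705, 0.1022]
orientation: [179.9, 0.1, 92.4]
wrist_force: [-9.8, -4.3, 28.3]
opening: 0.0007
grip_force: 14.6
```

Call:
send_rows(plan=[0, 0, 0, 0, 0, 0, 1, 0, 0, 0, 0, 0, 0, 1, 0, 0, 0, 0, 0, 0, 1, 0, 0, 0, 0, 0, 0, 1, 0, 0, 0, 0, 0, 0, 1])

```text
time_s: 32.52
position: [0.5946, 0.1705, 0.1022]
orientation: [179.9, 0.1, 92.4]
wrist_force: [-10.3, -5.4, 29.0]
opening: 0.0006
grip_force: 14.4
```

Tan's stopper is home: TCP z 0.1022, tip 0.080, 29 N. Now white.

Call:
send_rows(plan=[0, 0, 20, 0, 0, 0, 1, 0, 0, 40, 0, 0, 0, 1, 2, -25, 40, 0, 0, 0, 1, 2, -45, 40, 0, 0, 0, 1, 2, -45, 40, 0, 0, 0, 1])

```text
time_s: 33.15
position: [0.5965, 0.1231, 0.1393]
orientation: [-180.0, 0.1, 92.3]
wrist_force: [-1.0, 0.4, -0.0]
opening: 0.0007
grip_force: 0.0
```

Call:
send_rows(plan=[0, 0, -15, 0, 0, 0, 1, 0, 0, -25, 0, 0, 0, 1, 0, 0, -32, 0, 0, 0, 1, 0, 0, -37, 0, 0, 0, 1, 0, 0, -40, 0, 0, 0, 1])

```text
time_s: 33.78
position: [0.5956, 0.1265, 0.102]
orientation: [-179.9, 0.1, 92.5]
wrist_force: [-21.0, -7.3, 50.2]
opening: 0.0003
grip_force: 25.4
```

Call:
send_rows(plan=[0, 0, 0, 0, 0, 0, 1, 0, 0, 0, 0, 0, 0, 1, 0, 0, 0, 0, 0, 0, 1, 0, 0, 0, 0, 0, 0, 1, 0, 0, 0, 0, 0, 0, 1])

```text
time_s: 34.4
position: [0.5955, 0.1264, 0.1022]
orientation: [-180.0, 0.1, 92.5]
wrist_force: [-15.3, -4.8, 32.5]
opening: 0.0005
grip_force: 16.4
```

Call:
send_rows(plan=[0, 0, 30, 0, 0, 0, 1, 0, 0, 80, 0, 0, 0, 1, 0, 0, 130, 0, 0, 0, 1, -30, -50, 150, 0, 0, 0, 1, -60, -100, 150, 0, 0, 0, 1])

```text
time_s: 35.02
position: [0.5364, 0.0259, 0.2507]
orientation: [179.9, -0.0, 92.6]
wrist_force: [0.3, -2.0, 0.7]
opening: 0.0004
grip_force: 0.0
```

Call:
send_rows(plan=[-20, -55, 0, 0, 0, 0, 1, -40, -110, 0, 0, 0, 0, 1, -60, -165, 0, 0, 0, 0, 1, -80, -220, 0, 0, 0, 0, 1, -80, -270, 0, 0, 0, 0, 1])

```text
time_s: 35.65
position: [0.4549, -0.2464, 0.2495]
orientation: [-180.0, 0.1, 92.4]
wrist_force: [1.0, 0.1, 0.6]
opening: 0.0006
grip_force: 0.0
```

```bash
python3 -c "
from h import *
pad('15');plate('15');look('15b')
a=cv2.resize(np.load('side15.npz')['im'],(400,300),interpolation=3)
b=cv2.resize(np.load('top15.npz')['im'],(400,300),interpolation=3)
c=cv2.resize(np.load('side15.npz')['im'][145:245,215:348],(400,300),interpolation=2)
d=cv2.resize(np.load('top15.npz')['im'][130:230,170:303],(400,300),interpolation=2)
cv2.imwrite('pics/p15.png',np.vstack([np.hstack([a,b]),np.hstack([c,d])]))"
```

```text
35.65 [ 0.4549 -0.2464  0.2495] [1.  0.1 0.6]
top red 52 [0.5947 0.098  0.069 ]
top handle 106 [ 0.613 -0.299  0.173]
side red 46 [0.5966 0.0983 0.069 ]
side handle 133 [ 0.612 -0.313  0.176]
top plate 50 [0.5966 0.0748 0.07  ]
side plate 29 [0.6161 0.074  0.07  ]
35.75 [ 0.4546 -0.2502  0.2486] [-179.9    0.    92. ]
top [212.7 174.2] 31 [0.596 0.127 0.081] (array([593.6, 124.9]), array([60.9, 94.4]), 0.8)
top [199.7 174.9] 33 [0.592 0.171 0.079] (array([594.1, 172.4]), array([66.4, 83.2]), -71.3)
top [274.7 226.1] 39 [ 0.427 -0.083  0.077] (array([424.6, -83.5]), array([43.2, 59.5]), 55.7)
top [310.9 265.8] 40 [ 0.299 -0.203  0.077] (array([ 298.6, -204.7]), array([44.6, 59.2]), 60.7)
side [265.1 171.2] 34 [0.59  0.167 0.08 ] (array([590. , 164.4]), array([67.9, 90.5]), -13.0)
side [267.8 179.3] 33 [0.594 0.125 0.079] (array([597.2, 125. ]), array([64.5, 68.2]), -0.1)
side [224.9 228.7] 43 [ 0.426 -0.084  0.076] (array([427.1, -85.5]), array([47.1, 62.8]), 56.3)
side [185.3 263.6] 59 [ 0.3   -0.206  0.077] (array([ 300.9, -205.7]), array([47.7, 60.4]), 62.8)
```

View pics/p15.png

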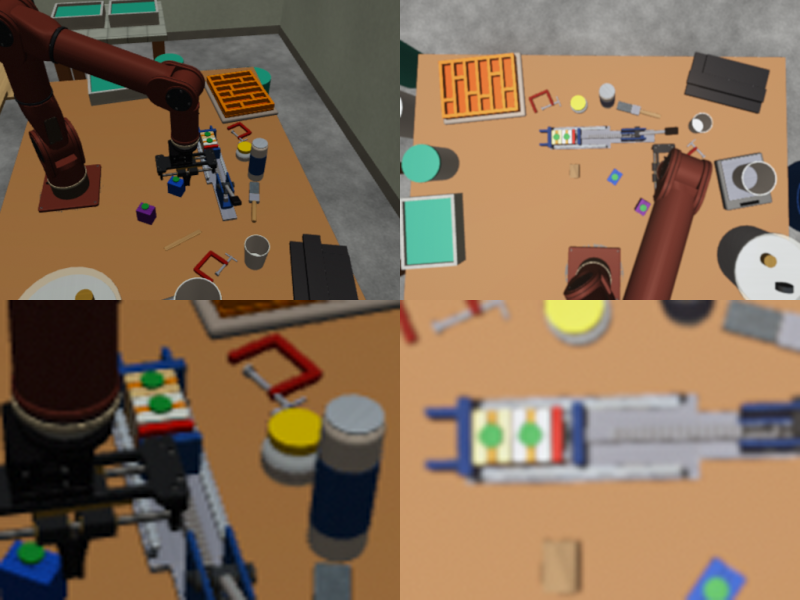

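Both moulds are squeezed against the fence at (490,435) and (530,435) in the lower-right pane. The stopper tops are at 0.080 m, which is fully home. The pad is in about 16.5 mm, the lever is up (handle at 0.173 m), and the packer is clear at (560,565). Handing in.

```bash
python3 -c "
from h import *
print(hand_in())"
```

```text
the job is handed in; nothing more can be done
None
```

The job is handed in, with no verdict returned: the packer is on the bench, both moulds present (tan and white) are clamped with the pad pressed in about 16.5 mm, their stoppers are fully home, and the lever is up.

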